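# Hardness check of a die-cast bracket

## Robot

A 6-joint arm with a two-finger parallel gripper is mounted at the origin on the work surface. World frame = base frame: x ahead of the robot, y to its left, z up, the work surface at z = 0. Lengths are in m, angles in rad, forces in N, time in s.
With the tool pointing down it reaches from about 0.4 to 0.825 m from the base axis. Payload 7 kg.
Tool frame: the origin (TCP) lies midway between the tips of the shut fingers; the grasp point (between the pads) lies 19 mm behind it; z points along the fingers, y is the line along which they close (so a half turn about z gives the same grasp; the last joint's range is limited). The gripper opens to 88 mm and grips with 3 to 60 N. Pads are 19 mm wide; open, the fingers measure 130 mm over their backs; the gripper's body (78 mm by 193 mm) begins 47 mm behind the grasp point.
Start: joints at [1.585, 0.359, 0.012, 0, -1.224, -0.288], TCP at [0.183, 0.65, 0.227] pointing down, gripper open.
Joint ranges: [-3.07, 3.07], [-1.43, 2.12], [-1.02, 1.25], [-3.03, 1.67], [-3.05, -0], [-3.03, 3.03]. Speed limits (rad/s): [2.39, 2.39, 3.01, 3.14, 3.14, 3.14].

## Interface

Orientations are given as [roll, pitch, yaw] about the fixed x, y, z axes, in that order (R = Rz(yaw) Ry(pitch) Rx(roll)).
In Python, from station import telemetry, eyes, ticket, recognise, trace gives the robot as it stands. The module is installed in compiled form; this text tells all that it offers.
- The arm moves only by the tool servo_tool, never from a script. Its argument "series" is a list that holds one entry, the list of rows, each a list of 4 numbers: the shift along the tool's x, y, z in mm, then the turn about the tool's z in rad. In form: [[[x, y, z, roll], ...]]. A call has exactly 10 rows; each row shifts and turns the commanded pose from where the row before left it, along the tool's axes as they then stand; what a row does not reach is not made up. A row lasts 1/12 s, in which the tool goes at most 41.7 mm and 7.16 degrees, less where a joint would pass 70% of its speed; a pose out of reach is approached as far as the arm can. A call is refused whole if a number of a shift passes 41.7 or a number of a turn 0.125, either way. A call with a gripper value outside its range is refused whole. "claw" is the gripper's target within -1 to 1 (shut at 1, half-way at 0, fully open at -1), set as the call begins (left out, the last holds). The fingers move at their own pace and stop on an object; "grip_force" is the grip in N (left out, the last holds). Time passes only in rows, so rows that do not move let the fingers close, or fill a call up. It gives the time, the measured TCP pose, the force, the opening and the grip force at its end, in the units of the state.
- telemetry.get_state(): the state, without advancing time (a new reading comes with each control period).
- eyes.grab_frame(name): name is "scene" or "side" or "wrist"; returns the picture (420x560x3 uint8, red, green, blue); there is no depth.
- eyes.calibration(name): a dict with "mtx" (3x3 intrinsics, pixels), "rvec" (rotation vector, rad) and "tvec" (3), from world to camera coordinates, as OpenCV has them. Camera axes: x right, y down, z forward; pixel columns grow to the right and rows downward; lengths in m; the calibration is good to about 2 mm. A picture is of the moment at which its call begins: read the wrist's pose just before it. calibration takes no time and is no camera call; for the wrist camera it gives the pose at the moment of the call.
- ticket.job_done(): hands the job in; it is judged then, once.
Trained networks look in the newest picture that a camera, given by its name, has taken for a name from the list of things; names that differ only in an ending like _2 or _b are one class to them, and where a whole thing is asked for, a point or a joint stands for the part that bears it (a point fixed in the world has none). Each returns a list of dicts, best first, with "conf" (0 to 1); they miss things now and then, are a little off and sometimes report something else, mostly with a low value. They report only what shows in the picture. A call takes as long as a camera call. They do not tell look-alikes from the thing itself.
- recognise(camera, name): "position" ([x, y, z] in m, in world coordinates, good to about 4 mm: the middle of the surface that is visible of it).
- trace(camera, name): "mask" (420x560 bool, what is visible of it).
The state is a dict: "t": time; "q": joint angles; "qd": joint speeds; "joint_efforts": joint torques, N m; "eef_pos": TCP position; "ee_rot": TCP orientation; "force": force on the tool from outside, world axes, zero at the start; "moment": the same for the moment, N m; "width": finger opening in m; "gripper_force": force on a finger pad.
Only numpy, scipy, OpenCV 4.12 (cv2) and the standard library are available. Lean on these libraries where they do the work, as an engineer would, in place of code of your own. Each camera call takes 0.05 s, during which the arm holds its last target. There are 200 camera calls.

## Task

Lift the cast aluminium bracket out of the open die and set it flat on the steel inspection block, near the middle, sloping face upward. Then take the hardness probe out of its stand and hold its sprung tip inside the ringed spot on the bracket's sloping face, with the probe square to that face and pressed lightly, so that the tip is pushed about half way in. Finish while still holding the probe like that, and leave the other things on the bench where they are.

Things in the scene. Friction and masses are not known exactly. Their poses are not given: they have to be found in the camera images.
- die: open lower die half, fixed: dark steel block 150 x 104 mm (its x, y), 30 mm high, with a pocket 96 x 56 mm (3 mm play round the bracket), floor 18 mm above the bench, and four round guide pins 14 mm tall on its corners (x +-62, y +-39 mm). The bracket's x lies along the die's x. Origin: centre of its underside, z up
- bracket: loose die-cast aluminium bracket, about 0.25 kg, in the die's pocket. Base plate 90 x 50 (its x, y) x 10 mm; on it an upright rib to grip, 34 mm along x, 12 mm thick along y, centred at x +12, y 0, top 48 mm above the underside; at -x a wedge 40 mm wide, its face rising from z 10 at x -45 to z 23 at x -9 mm (20 degrees), facing up and to -x. Origin: centre of the underside, z up
- spot (a point): centre of the ringed spot (dark ring 17 mm across) on the bracket's sloping face, at x -26.3, y 0, z 16.8 mm in the bracket's frame; its z axis is the outward normal of the sloping face, its y axis is the bracket's y
- block: inspection block, fixed: plain bright steel slab 130 x 100 mm (its x, y), 30 mm high, flat bare top, a dark strip along the foot of its short sides. Origin: centre of its underside, z up
- stand: probe stand, fixed: black block 76 x 76 mm, 56 mm high, with one upright hole 20 mm across through its middle. Origin: centre of its underside, z up
- probe: loose hardness probe, about 0.15 kg, upright in its stand, collar resting on the stand's top. Round; its z axis runs from the tip to the butt: sprung tip 6 mm across at z 0 to 16, steel nose 16 mm at z 16 to 50, collar 34 mm at z 50 to 56, black grip 26 mm at z 56 to 110. It must rise 50 mm to clear the hole. Origin: the end of the tip when not pressed in
- tip_end (a point): the very end of the probe's sprung tip (a ball of 6 mm); it lies at the probe's origin until pressed in
- tip (a joint): how far the probe's tip is pushed in, m: 0 free, 0.012 fully in. The spring starts at about 1.6 N and reaches about 6.4 N fully in (0.4 N per mm)
- caliper: steel caliper lying flat, 200 mm long; a bystander, to be left alone
- tool_holder: steel milling-tool holder standing up, 62 mm across, 123 mm tall; a bystander, to be left alone
- wrench: open-ended wrench lying flat; a bystander, to be left alone
- screwdriver: screwdriver lying flat; a bystander, to be left alone
- oil_can: grey can, 56 mm across, 120 mm tall; a bystander, to be left alone
- steel_ring: loose steel ring, 60 mm across, 16 mm tall; a bystander, to be left alone
- pin_blank: plain steel cylinder standing up, 32 mm across, 50 mm tall; a bystander, to be left alone
- mallet: hammer lying flat; a bystander, to be left alone
Not all that is in view belongs to the job. Leave any pink or red look-alike of the probe alone. There is more than one size of the stand; the job needs the smaller.

How it is judged:
By the outcome, as a careful person would: the job done as asked, in the order asked, and still so for the second after the job is handed in, while the arm keeps its last pose, push and grip.
It also fails if it takes over 56 s, if anything falls off the work surface, if the arm or the gripper's body presses on something with over 40 N, if the wrist force passes 120 N, or if a joint passes its speed limit or range.

## Working session

There is one attempt and no reset: what is moved stays moved. The work goes in short steps, Python scripts to look and compute and a tool call to move; the robot and the scene stay as the last step left them, time stands still between calls to the robot, and variables do not carry over. Pictures are saved under pics/ and viewed, at most 11 in all, crops included, and the job is handed in when it is done.

Besides the shell and the picture viewer there is one more tool, called after "Emit:" as name([rows], argument=value, ...), one row to a line, values as JSON. servo_tool: Moves the arm, as the interface text tells. Its arguments: {"type":"object","properties":{"series":{"type":"array"},"claw":{"type":"number"},"grip_force":{"type":"number"}},"required":["series"]}

```bash
mkdir -p pics; cat > h.py <<'E'
import numpy as np, cv2
from station import telemetry, eyes, ticket, recognise, trace
def save(n,f):
    im=eyes.grab_frame(n); cv2.imwrite('pics/'+f,im[:,:,::-1]); return im
E
python3 - <<'E'
from h import *
s=telemetry.get_state(); print({k:np.round(v,3) for k,v in s.items()})
a=save('scene','s1.png'); 
for n in ['die','bracket','block','stand','probe','spot']:
    print(n,[(np.round(d['position'],3),round(d['conf'],2)) for d in recognise('scene',n)])
a=save('side','d1.png')
for n in ['die','bracket','block','stand','probe','spot']:
    print(n,[(np.round(d['position'],3),round(d['conf'],2)) for d in recognise('side',n)])
print(telemetry.get_state()['t'])
E
```

```text
{'t': np.float64(0.0), 'q': array([ 1.585,  0.359,  0.011, -0.   , -1.224, -0.288]), 'qd': array([ 0.001,  0.001,  0.001, -0.001,  0.001,  0.001]), 'joint_efforts': array([-0.0000e+00, -5.8271e+01,  2.9306e+01,  6.9970e+00,  7.0000e-03,
       -0.0000e+00]), 'eef_pos': array([0.182, 0.649, 0.226]), 'ee_rot': array([ 3.14 , -0.   , -0.274]), 'force': array([ 0.91 , -0.868,  0.03 ]), 'moment': array([ 0.017,  0.05 , -0.017]), 'gripper_force': np.float64(0.0), 'width': np.float64(0.088)}
die [(array([0.608, 0.03 , 0.032]), 0.89), (array([ 0.407, -0.527,  0.02 ]), 0.34)]
bracket [(array([0.6  , 0.002, 0.031]), 0.55)]
block [(array([ 0.564, -0.306,  0.03 ]), 0.78), (array([0.778, 0.116, 0.003]), 0.16)]
stand [(array([0.496, 0.336, 0.039]), 0.96), (array([0.329, 0.374, 0.069]), 0.65)]
probe [(array([0.458, 0.424, 0.078]), 0.67), (array([0.568, 0.274, 0.07 ]), 0.5)]
spot []
die [(array([ 0.566, -0.037,  0.029]), 0.76), (array([ 0.401, -0.542,  0.023]), 0.54)]
bracket [(array([ 0.584, -0.005,  0.04 ]), 0.68)]
block [(array([ 0.54 , -0.334,  0.034]), 0.78)]
stand [(array([0.457, 0.283, 0.04 ]), 0.84), (array([0.3  , 0.319, 0.063]), 0.84), (array([ 0.758, -0.187,  0.05 ]), 0.5)]
probe [(array([0.447, 0.41 , 0.076]), 0.58), (array([0.464, 0.31 , 0.091]), 0.43)]
spot [(array([ 0.558, -0.483,  0.023]), 0.67), (array([ 0.583, -0.004,  0.04 ]), 0.63), (array([0.62 , 0.469, 0.077]), 0.27), (array([ 0.566, -0.036,  0.03 ]), 0.23)]
0.7
```

View pics/s1.png

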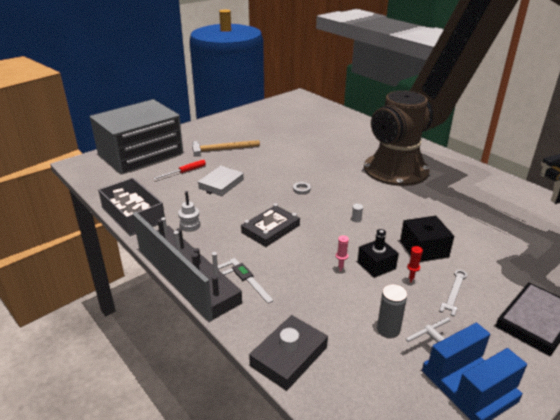

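View pics/d1.png

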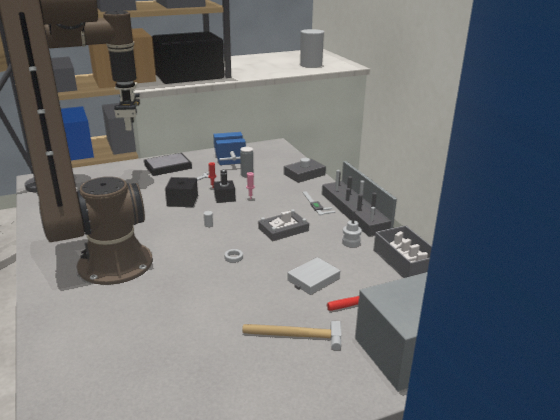

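The scene view shows the die with the bracket at (270,223), the block at (221,180) and the small stand with the probe at (378,252). Pink and red decoys stand at (342,253) and (415,262), and the larger stand is at (427,238). In the side view the die is at (283,225), the block at (314,275) and the small stand at (225,190).

```bash
cat >> h.py <<'E'
def ray(n,uv,z,c=None):
    c=c or eyes.calibration(n); R=cv2.Rodrigues(np.array(c['rvec'],float))[0]; K=np.array(c['mtx']); t=np.array(c['tvec'],float).ravel()
    o=-R.T@t; uv=np.atleast_2d(np.array(uv,float)); d=(R.T@np.linalg.inv(K)@np.c_[uv,np.ones(len(uv))].T).T
    return o+d*((z-o[2])/d[:,2])[:,None]
E
python3 - <<'E'
from h import *
P={'scene':{'die':(270,223,.03),'block':(221,179,.03),'grip_mid':(380,240,.088)},'side':{'die':(283,224,.03),'block':(314,274,.03),'grip_mid':(224,178,.088)}}
for n in P:
    for k,v in P[n].items(): print(n,k,np.round(ray(n,v[:2],v[2])[0],3))
im=save('wrist','w1.png'); c=eyes.calibration('wrist'); R=cv2.Rodrigues(np.array(c['rvec']))[0]
print('cam pos',-R.T@np.ravel(c['tvec']),R,np.array(c['mtx']),telemetry.get_state()['eef_pos'])
print('footprint z=.05',np.round(ray('wrist',[(0,0),(560,0),(560,420),(0,420)],.05),3))
E
```

```text
scene die [0.593 0.005 0.03 ]
scene block [ 0.557 -0.304  0.03 ]
scene grip_mid [0.47  0.317 0.088]
side die [ 0.579 -0.014  0.03 ]
side block [ 0.544 -0.331  0.03 ]
side grip_mid [0.47  0.311 0.088]
cam pos [0.25246051 0.63146669 0.38400599] [[-2.69591364e-01 -9.62974568e-01 -6.91698833e-04]
 [-9.28071439e-01  2.59628225e-01  2.66976756e-01]
 [-2.56912242e-01  7.26165736e-02 -9.63702720e-01]] [[298.2365385    0.         281.43333143]
 [  0.         298.2365385  210.98691108]
 [  0.           0.           1.        ]] [0.18249792 0.64982804 0.22659227]
footprint z=.05 [[ 0.442  0.863  0.05 ]
 [ 0.295  0.339  0.05 ]
 [-0.246  0.354  0.05 ]
 [-0.029  1.132  0.05 ]]
```

Emit:
servo_tool([
  [[27,25,0,0],[27,25,0,0],[27,25,0,0],[27,25,0,0],[27,25,0,0],[27,25,0,0],[27,25,0,0],[27,25,0,0],[27,25,0,0],[27,25,0,0]],
])

```text
t: 1.58
eef_pos: [0.3754, 0.3346, 0.227]
ee_rot: [-3.141, -0.0, -0.273]
force: [0.1, -0.4, 0.6]
width: 0.0874
gripper_force: 0.0
```

```bash
python3 - <<'E'
from h import *
im=save('wrist','w2.png'); c=eyes.calibration('wrist'); np.save('c2.npy',c,allow_pickle=True)
s=telemetry.get_state(); print(s['t'],s['eef_pos'],s['ee_rot'])
E
```

```text
1.6333 [0.37694302 0.33013361 0.22693055] [ 3.14070413e+00 -2.19919626e-04 -2.75118864e-01]
```

View pics/w2.png

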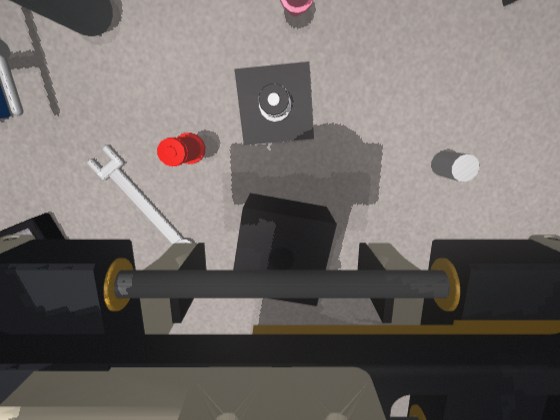

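The wrist view shows the small stand with corners (235,69), (309,62), (313,138), (241,145) and the probe butt at (273,100). The red decoy is at (180,150), the pink one at (297,3).

Emit:
servo_tool([
  [[27,25,0,0.03],[27,25,0,0.03],[27,25,0,0],[27,25,0,0],[27,25,0,0],[25,25,0,0],[20,25,0,0],[0,22,0,0],[0,10,0,0],[0,0,0,0]],
])

```text
t: 2.47
eef_pos: [0.4793, 0.0815, 0.2267]
ee_rot: [-3.141, 0.0, -0.336]
force: [0.1, -0.3, -0.5]
width: 0.0874
gripper_force: 0.0
```

```bash
python3 - <<'E'
from h import *
im=save('wrist','w3.png'); c=eyes.calibration('wrist')
s=telemetry.get_state(); print(s['t'],s['eef_pos'],s['ee_rot'])
np.save('c3.npy',c,allow_pickle=True)
for n in ['die','bracket','block']:
    for d in trace('wrist',n)[:2]:
        m=d['mask'].astype('uint8'); r=cv2.minAreaRect(cv2.findNonZero(m)); print(n,round(d['conf'],2),m.sum(),np.round(cv2.boxPoints(r)).tolist())
E
```

```text
2.5167 [0.47986188 0.08265472 0.22690508] [-3.14094287e+00 -4.70464449e-04 -3.35310220e-01]
die 0.85 9913 [[244.0, 23.0], [338.0, -18.0], [399.0, 118.0], [304.0, 160.0]]
die 0.6 673 [[534.0, 0.0], [559.0, 0.0], [559.0, 49.0], [534.0, 49.0]]
bracket 0.57 3978 [[280.0, 44.0], [325.0, 25.0], [359.0, 106.0], [315.0, 125.0]]
block 0.79 681 [[535.0, 0.0], [559.0, 0.0], [559.0, 49.0], [535.0, 49.0]]
```

View pics/w3.png

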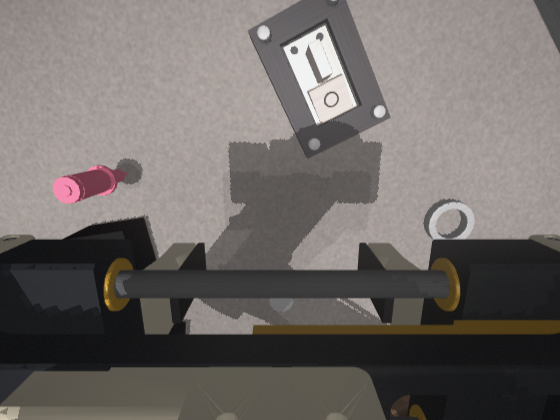

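The wrist view shows the die with pin tops at (264,33), (379,111) and (315,144). The bracket's ringed spot is at (331,99), and the rib lies beyond it at about (320,60).

```bash
cat > fit.py <<'E'
from h import *
from scipy.optimize import least_squares
def proj(c,P): return cv2.projectPoints(np.array(P,float),np.array(c['rvec'],float),np.array(c['tvec'],float),np.array(c['mtx'],float),None)[0][:,0]
def fit(c,obj,pix,z0,g):
    obj=np.array(obj,float); pix=np.array(pix,float)
    def f(p):
        cs,sn=np.cos(p[2]),np.sin(p[2]); P=np.c_[p[0]+cs*obj[:,0]-sn*obj[:,1],p[1]+sn*obj[:,0]+cs*obj[:,1],obj[:,2]+z0]
        return (proj(c,P)-pix).ravel()
    r=least_squares(f,g); return r.x,np.round(r.fun.reshape(-1,2),1)
E
python3 - <<'E'
from fit import *
c=np.load('c3.npy',allow_pickle=True).item()
im=cv2.imread('pics/w3.png')
m=im[:,:,:].min(2)
for u,v in [(264,33),(379,111),(315,144),(331,99)]:
    w=m[v-11:v+12,u-11:u+12]; b=cv2.moments((w>130).astype('uint8'),True); print(u-11+b['m10']/b['m00'],v-11+b['m01']/b['m00'],b['m00'])
spot=ray('wrist',(331,99),.0348,c); print('spot',spot)
# pins: far +x ; left of image?
pw=ray('wrist',[(264,33),(379,111),(315,144)],.044,c); print(pw)
cv2.imwrite('pics/w3c.png',cv2.resize(im[0:170,220:420],None,fx=4,fy=3.5*8/7,interpolation=cv2.INTER_CUBIC)[:600])
E
```

```text
262.0 30.872093023255815 172.0
382.80365296803654 110.82648401826484 219.0
314.17721518987344 143.46835443037975 79.0
331.0420168067227 99.02100840336135 476.0
spot [[ 0.56016416 -0.00141419  0.0348    ]]
[[ 0.6426826   0.04645224  0.044     ]
 [ 0.53106755 -0.04539669  0.044     ]
 [ 0.52048919  0.03054747  0.044     ]]
```

View pics/w3c.png

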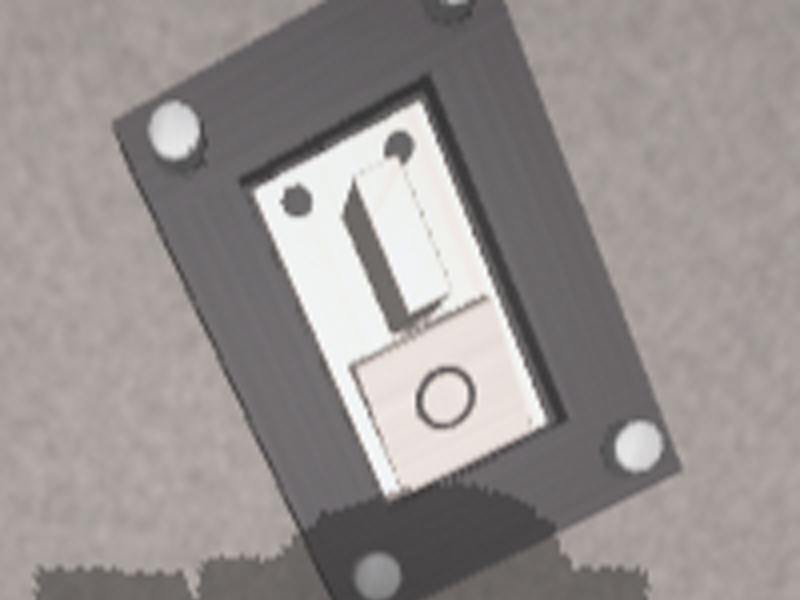

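The enlarged crop gives plate corners at full-image pixels (282.5,47), (326.7,24.5), (316,125) and (357,106). The ring is at (331.2,99.2), and the pins are as above.

```bash
python3 - <<'E'
from fit import *
c=np.load('c3.npy',allow_pickle=True).item()
x,r=fit(c,[[.045,.025,.010],[.045,-.025,.010],[-.045,.025,.010],[-.045,-.025,.010],[-.0263,0,.0168]],[(282.5,47),(326.7,24.5),(316,125),(357,106),(331.2,99.2)],.018,[.58,0,.1]); print('bracket',x,r.tolist())
x2,r=fit(c,[[.062,.039,0],[-.062,-.039,0],[-.062,.039,0]],[(263.7,32.5),(379.5,111.2),(314.5,143.8)],.044,[.58,0,.1]); print('die',x2,r.tolist())
cs,sn=np.cos(x[2]),np.sin(x[2]); print('rib',x[0]+cs*.012,x[1]+sn*.012)
E
```

```text
bracket [0.58590454 0.00133878 0.10249999] [[0.7, -0.4], [-0.6, -0.2], [0.2, 0.5], [-0.1, -0.0], [-0.1, 0.2]]
die [5.87012898e-01 2.90571876e-04 1.26737695e-01] [[-0.3, -0.3], [0.4, 0.1], [-0.0, 0.3]]
rib 0.5978415533391053 0.0025666279496823242
```

Emit:
servo_tool([
  [[0,0,0,-0.111],[0,0,0,-0.111],[0,0,0,-0.111],[0,0,0,-0.112],[27,23,0,0],[27,23,0,0],[27,23,0,0],[27,22.5,0,0],[0,0,35,0],[0,0,35,0]],
])

```text
t: 3.5
eef_pos: [0.6006, 0.0047, 0.1567]
ee_rot: [-3.141, -0.004, 0.111]
force: [-0.1, 1.1, -1.2]
width: 0.0873
gripper_force: 0.0
```

Emit:
servo_tool([
  [[0,0,0,0],[0,0,0,0],[0,0,0,0],[0,0,0,0],[0,0,0,0],[0,0,0,0],[0,0,0,0],[0,0,0,0],[0,0,0,0],[0,0,0,0]],
])

```text
t: 4.33
eef_pos: [0.5975, 0.0043, 0.1567]
ee_rot: [-3.142, -0.0, 0.111]
force: [-0.1, 0.0, 0.6]
width: 0.0875
gripper_force: 0.0
```

Emit:
servo_tool([
  [[0,1.8,30,0],[0,0,30,0],[0,0,30,0],[0,0,20,0],[0,0,9,0],[0,0,0,0],[0,0,0,0],[0,0,0,0],[0,0,0,0],[0,0,0,0]],
], claw=-0.3)

```text
t: 5.17
eef_pos: [0.5985, 0.0027, 0.039]
ee_rot: [-3.141, -0.002, 0.111]
force: [-0.3, 0.6, 0.1]
width: 0.0568
gripper_force: 0.0
```

Emit:
servo_tool([
  [[0,0,0,0],[0,0,0,0],[0,0,0,0],[0,0,0,0],[0,0,0,0],[0,0,0,0],[0,0,0,0],[0,0,0,0],[0,0,0,0],[0,0,0,0]],
], claw=1, grip_force=40)

```text
t: 6.0
eef_pos: [0.5976, 0.0022, 0.0375]
ee_rot: [3.141, 0.0, 0.111]
force: [0.4, -3.1, 0.3]
width: 0.0116
gripper_force: 40.0
```

Emit:
servo_tool([
  [[0,0,-8,0],[0,0,-15,0],[0,0,-20,0],[0,0,-30,0],[0,0,-30,0],[0,0,-30,0],[0,0,-27,0],[-20,33,0,0],[-20,33,0,0],[-20,33,0,0]],
])

```text
t: 6.83
eef_pos: [0.5482, -0.1027, 0.1983]
ee_rot: [-3.141, -0.001, 0.113]
force: [1.1, -0.6, -3.1]
width: 0.0116
gripper_force: 40.0
```

Emit:
servo_tool([
  [[-20,33,0,0],[-20,33,0,0],[-20,33,0,0],[-20,33,0,0],[-20,30,0,0],[0,0,0,0],[0,0,0,0],[0,0,0,0],[0,0,0,0],[0,0,0,0]],
])

```text
t: 7.67
eef_pos: [0.4682, -0.2737, 0.1976]
ee_rot: [-3.141, -0.0, 0.113]
force: [-0.2, 1.0, -2.6]
width: 0.0118
gripper_force: 40.0
```

```bash
python3 - <<'E'
from h import *
im=save('wrist','w4.png'); c=eyes.calibration('wrist')
s=telemetry.get_state(); print(s['t'],s['eef_pos'],s['ee_rot'],s['width'])
np.save('c4.npy',c,allow_pickle=True)
E
```

```text
7.7167 [ 0.46820376 -0.27366435  0.19759935] [-3.14141643e+00 -1.29936164e-04  1.12810148e-01] 0.011655022788891679
```

View pics/w4.png

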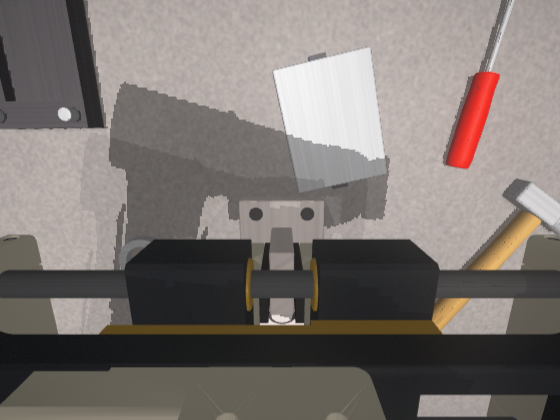

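The wrist view shows the block with corners (274,72), (370,48), (386,173), (300,192). The bracket is held level, with its far plate edge at row 202.

```bash
python3 - <<'E'
from fit import *
c=np.load('c4.npy',allow_pickle=True).item()
x,r=fit(c,[[.065,.05,0],[.065,-.05,0],[-.065,-.05,0],[-.065,.05,0]],[(274,72),(370,48),(386,173),(300,192)],.03,[.56,-.31,0]); print('block',x,r.tolist())
print('spot/ bracket far corners', ray('wrist',[(240,202),(324,202)],.198-.0195+.010,c))
yaw=x[2]; g=x[:2]+.012*np.array([np.cos(yaw),np.sin(yaw)]); print('tcp target',g)
d=g-[.4682,-.2737]; print('delta in tool at yaw',np.cos(yaw)*d[0]+np.sin(yaw)*d[1],np.sin(yaw)*d[0]-np.cos(yaw)*d[1])
E
```

```text
block [ 0.54981714 -0.31718137  0.33639315] [[-2.1, -1.4], [1.2, -1.9], [2.2, 1.9], [-1.3, 2.6]]
spot/ bracket far corners [[ 0.49717129 -0.2453972   0.1885    ]
 [ 0.50265295 -0.29334401  0.1885    ]]
tcp target [ 0.56114456 -0.31322036]
delta in tool at yaw 0.07469008531483282 0.0679848587391508
```

Emit:
servo_tool([
  [[0,0,0,-0.111],[0,0,0,-0.112],[25,22.6,0,0],[25,22.6,0,0],[24.7,22.8,20,0],[0,0,35,0],[0,0,35,0],[0,0,30,0],[0,0,15,0],[0,0,0,0]],
])

```text
t: 8.55
eef_pos: [0.5582, -0.3126, 0.0577]
ee_rot: [-3.137, 0.006, 0.335]
force: [-0.3, -0.5, -3.5]
width: 0.0116
gripper_force: 40.0
```

Emit:
servo_tool([
  [[0,0,0,0],[0,0,0,0],[0,0,0,0],[0,0,0,0],[0,0,3,0],[0,0,3,0],[0,0,2,0],[0,0,1,0],[0,0,1,0],[0,0,0,0]],
])

```text
t: 9.38
eef_pos: [0.5603, -0.3144, 0.0522]
ee_rot: [-3.141, 0.0, 0.334]
force: [-0.2, 0.5, -3.1]
width: 0.0117
gripper_force: 40.0
```

Emit:
servo_tool([
  [[0,0,1,0],[0,0,1,0],[0,0,0.5,0],[0,0,0.3,0],[0,0,0,0],[0,0,0,0],[0,0,0,0],[0,0,0,0],[0,0,0,0],[0,0,0,0]],
])

```text
t: 10.22
eef_pos: [0.5605, -0.3144, 0.0498]
ee_rot: [3.142, -0.0, 0.334]
force: [-0.3, 0.0, -2.9]
width: 0.0117
gripper_force: 40.0
```

Emit:
servo_tool([
  [[0,0,0.5,0],[0,0,0.5,0],[0,0,0.3,0],[0,0,0,0],[0,0,0,0],[0,0,0,0],[0,0,0,0],[0,0,0,0],[0,0,0,0],[0,0,0,0]],
])

```text
t: 11.05
eef_pos: [0.5606, -0.3144, 0.0496]
ee_rot: [3.141, -0.0, 0.335]
force: [-1.5, 2.6, 5.8]
width: 0.0118
gripper_force: 40.0
```

Emit:
servo_tool([
  [[0,0,0,0],[0,0,0,0],[0,0,0,0],[0,0,0,0],[0,0,0,0],[0,0,-10,0],[0,0,-20,0],[0,0,-35,0],[0,0,-40,0],[0,0,-40,0]],
], claw=-0.3)

```text
t: 11.88
eef_pos: [0.5599, -0.3144, 0.1954]
ee_rot: [-3.141, 0.001, 0.334]
force: [0.6, 0.2, 0.3]
width: 0.0571
gripper_force: 0.0
```

```bash
python3 - <<'E'
from fit import *
s=telemetry.get_state(); print(s['t'],s['eef_pos'],s['ee_rot'],s['width'],s['q'])
c=np.load('c2.npy',allow_pickle=True).item()
print(fit(c,[[.038,.038,0],[.038,-.038,0],[-.038,-.038,0],[-.038,.038,0]],[(235,69),(309,62),(313,138),(241,145)],.056,[.47,.31,-.27]))
print(ray('wrist',(273,100),.116,c))
E
```

```text
11.8833 [ 0.55992582 -0.31437168  0.19543153] [-3.14124094e+00  9.81675698e-04  3.34266566e-01] 0.057073461457078645 [-2.08149131e-01  3.26064242e-01 -1.08705357e-01  2.26491835e-04
 -1.13704906e+00  2.11311656e+00]
(array([ 0.47160642,  0.31225326, -0.19655773]), array([[-1.2, -0.9],
       [ 0.1, -0.3],
       [-0.2,  1.3],
       [ 1.3, -0. ]]))
[[0.47112701 0.3123577  0.116     ]]
```

Emit:
servo_tool([
  [[3,-20,0,0],[3,-36,0,0],[3,-36,0,0],[3,-36,0,0],[3,-36,0,0],[3,-36,0,0],[3,-36,0,0],[3,-36,0,0],[3,-36,0,0],[3,-36,0,0]],
])

```text
t: 12.72
eef_pos: [0.4754, 0.0219, 0.1945]
ee_rot: [-3.142, -0.001, 0.334]
force: [1.3, 1.3, -0.0]
width: 0.0568
gripper_force: 0.0
```

Emit:
servo_tool([
  [[3,-36,0,0],[3,-36,0,0],[3,-36,0,0],[3,-36,0,0],[3,-36,0,0],[3,-36,0,0],[3,-30,0,0],[0,-20,0,0],[0,0,0,0],[0,0,0,0]],
])

```text
t: 13.55
eef_pos: [0.4082, 0.2796, 0.194]
ee_rot: [-3.141, -0.0, 0.336]
force: [0.0, -0.6, 0.1]
width: 0.0573
gripper_force: 0.0
```

Emit:
servo_tool([
  [[0,0,0,0],[0,0,0,0],[0,0,0,0],[0,0,0,0],[0,0,0,0],[0,0,0,0],[0,0,0,0],[0,0,0,0],[0,0,0,0],[0,0,0,0]],
], claw=0.05)

```text
t: 14.38
eef_pos: [0.4086, 0.2786, 0.1934]
ee_rot: [3.142, 0.0, 0.334]
force: [0.6, -0.3, -0.4]
width: 0.0415
gripper_force: 0.0
```

```bash
python3 - <<'E'
from h import *
im=save('wrist','w5.png'); c=eyes.calibration('wrist')
s=telemetry.get_state(); print(s['t'],s['eef_pos'],s['ee_rot'],s['width'])
np.save('c5.npy',c,allow_pickle=True)
E
```

```text
14.4333 [0.40860092 0.27858928 0.19345088] [3.14155964e+00 3.27436696e-05 3.34209495e-01] 0.0413774202139621
```

View pics/w5.png

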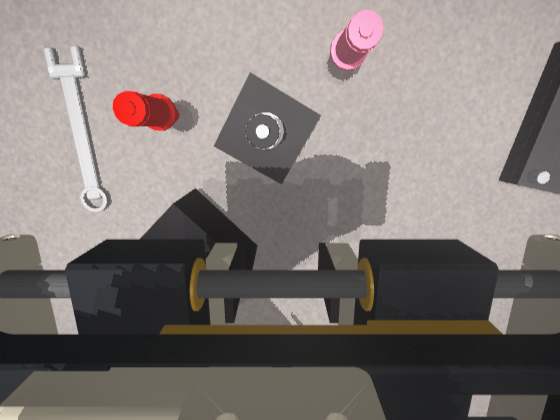

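The wrist view shows the stand's top corners at (250,73), (320,116), (283,184), (215,147) and the probe butt at (262,131).

```bash
python3 - <<'E'
from fit import *
c=np.load('c5.npy',allow_pickle=True).item()
x,r=fit(c,[[.038,.038,0],[.038,-.038,0],[-.038,-.038,0],[-.038,.038,0]],[(250,73),(320,116),(283,184),(215,147)],.056,[.47,.31,-.2]); print(x,r.tolist())
b=ray('wrist',[(262.5,131)],.116,c)[0]; print(b)
y=.334; 
for g in (x[:2],b[:2]):
    d=g-np.array([.4086,.2786]); print(np.cos(y)*d[0]+np.sin(y)*d[1],np.sin(y)*d[0]-np.cos(y)*d[1])
E
```

```text
[ 0.46998864  0.31547898 -0.16905037] [[-0.1, -0.2], [1.6, -0.9], [-0.4, 0.9], [-1.1, 0.5]]
[0.47070649 0.31633582 0.116     ]
0.07008605761381856 -0.014716285785280833
0.07104512809572539 -0.01529045540140771
```

Emit:
servo_tool([
  [[24,-5,0,0],[24,-5,0,0],[22.5,-5,0,0],[0,0,0,0],[0,0,30,0],[0,0,30,0],[0,0,30,0],[0,0,20,0],[0,0,10,0],[0,0,0,0]],
])

```text
t: 15.27
eef_pos: [0.4691, 0.3146, 0.0712]
ee_rot: [3.139, 0.004, 0.334]
force: [-0.4, -1.1, 0.4]
width: 0.0414
gripper_force: 0.0
```

Emit:
servo_tool([
  [[0,0,0,0],[0,0,0,0],[0,0,0,0],[0,0,0,0],[0,0,0,0],[0,0,0,0],[0,0,0,0],[0,0,0,0],[0,0,0,0],[0,0,0,0]],
], claw=1, grip_force=15)

```text
t: 16.1
eef_pos: [0.471, 0.3167, 0.0751]
ee_rot: [-3.14, -0.003, 0.335]
force: [-1.2, -0.7, 6.7]
width: 0.0256
gripper_force: 15.0
```

Emit:
servo_tool([
  [[0,0,-3,0],[0,0,-5,0],[0,0,-6,0],[0,0,-6,0],[0,0,-4,0],[0,0,0,0],[0,0,0,0],[0,0,0,0],[0,0,0,0],[0,0,0,0]],
])

```text
t: 16.93
eef_pos: [0.4701, 0.3157, 0.0971]
ee_rot: [3.141, 0.001, 0.334]
force: [0.2, 0.0, -0.7]
width: 0.0257
gripper_force: 15.0
```

Emit:
servo_tool([
  [[0,0,-3,0],[-3,0,0,0],[-3,0,0,0],[-3,0,0,0],[-3,0,0,0],[-3,0,0,0],[-3,0,0,0],[-3,0,0,0],[-3,0,0,0],[0,0,0,0]],
])

```text
t: 17.77
eef_pos: [0.4469, 0.3078, 0.1003]
ee_rot: [-3.141, 0.0, 0.334]
force: [3.3, 1.2, -1.1]
width: 0.0257
gripper_force: 15.0
```

```bash
python3 - <<'E'
from h import *
im=save('wrist','w6.png'); c=eyes.calibration('wrist')
s=telemetry.get_state(); print(s['t'],s['eef_pos'],s['ee_rot'],s['width'],s['force'],s['moment'])
y=.334;d=s['eef_pos'][:2]-np.array([.4700,.3157]); print(np.cos(y)*d[0]+np.sin(y)*d[1],np.sin(y)*d[0]-np.cos(y)*d[1])
E
```

```text
17.8167 [0.44705114 0.30782648 0.10032784] [3.14155995e+00 5.91392746e-04 3.34318071e-01] 0.02568988096314091 [ 2.40822995  0.14881504 -1.52382926] [ 0.02968904 -1.07015941  0.03196137]
-0.024261810385636358 -8.478612280016836e-05
```

Emit:
servo_tool([
  [[0,0,0,0],[0,0,0,0],[0,0,0,0],[0,0,-10,0],[0,0,-25,0],[0,0,-30,0],[0,0,-30,0],[0,0,-15,0],[0,0,0,0],[0,0,0,0]],
], grip_force=40)

```text
t: 18.65
eef_pos: [0.4472, 0.308, 0.2113]
ee_rot: [-3.14, -0.001, 0.334]
force: [-0.4, -0.7, -2.3]
width: 0.0254
gripper_force: 40.0
```

```bash
python3 - <<'E'
from h import *
im=save('wrist','w7.png'); c=eyes.calibration('wrist'); np.save('c7.npy',c,allow_pickle=True)
s=telemetry.get_state(); print(s['t'],s['eef_pos'],s['ee_rot'],s['width'],s['force'],s['moment'])
w=cv2.resize(im[100:300,180:380,::-1],None,fx=3,fy=3,interpolation=cv2.INTER_CUBIC)
sc=eyes.grab_frame('side'); 
from fit import proj
cc=eyes.calibration('side'); p=proj(cc,[s['eef_pos']])[0]; print(p)
u,v=p.astype(int); q=cv2.resize(sc[max(v-20,0):v+30,u-20:u+20,::-1],None,fx=5,fy=5,interpolation=cv2.INTER_CUBIC); print(q.shape)
o=np.zeros((600,800,3),'uint8'); o[:,:600]=w; o[:min(600,q.shape[0]),600:800]=q[:600,:200]; cv2.imwrite('pics/w7c.png',o)
E
```

```text
18.7 [0.44681453 0.3075134  0.21010532] [-3.14146040e+00  1.30868358e-03  3.33859252e-01] 0.025417898729595132 [-0.59065874 -0.86479223 -1.8555113 ] [-0.10622202  0.02326737  0.02709646]
[217.19250807 149.76320575]
(250, 200, 3)
```

View pics/w7c.png

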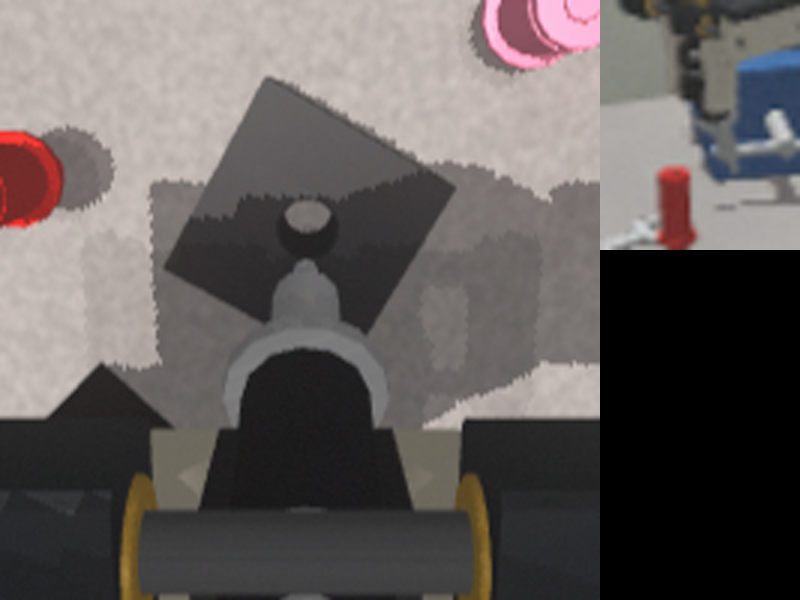

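The crop shows the probe out of the stand and tilted away from the fingers. The tip end is at full-image (282.3,187), the collar's far edge at row 207 and the far edge of the grip's foot at row 216.

```bash
cat > probe.py <<'E'
from fit import *
def model(c,tcp,yaw,p,n=72):
    th,g,x0=p; X=np.array([np.cos(yaw),np.sin(yaw),0]);Y=np.array([np.sin(yaw),-np.cos(yaw),0]);Z=np.array([0,0,-1.])
    hand=np.array(tcp)-.019*Z+x0*X; d=np.sin(th)*X+np.cos(th)*Z; e=np.cos(th)*X-np.sin(th)*Z
    a=np.linspace(0,2*np.pi,n)
    ring=lambda z,r: proj(c,hand+(g-z)*d+r*(np.cos(a)[:,None]*e+np.sin(a)[:,None]*Y))[:,1].min()
    ball=min(ring(.003-.003*np.cos(t),.003*np.sin(t)) for t in np.linspace(.05,1.57,12))
    return np.array([ball,min(ring(.05,.017),ring(.056,.017)),ring(.056,.013),ring(.016,.008)]), hand+g*d
E
python3 - <<'E'
from probe import *
c=np.load('c7.npy',allow_pickle=True).item()
tcp=[0.4468,0.3076,0.2103]
obs=np.array([187.,207.3,216.0])
for g in (.084,.086,.088,.09):
  for th in (17,18.5,20,21.5): print(g,th,np.round(model(c,tcp,.334,(np.radians(th),g,0))[0],1))
r=least_squares(lambda p: np.r_[model(c,tcp,.334,(p[0],p[1],p[2]))[0][:3]-obs,(p[1]-.087)/.0015,p[2]/.001],[.33,.087,0],x_scale=[.1,.01,.01]); print(np.degrees(r.x[0]),r.x,r.fun)
E
```

```text
0.084 17 [193.3 212.4 224.1 196.7]
0.084 18.5 [190.8 211.5 223.4 194.6]
0.084 20 [188.3 210.7 222.7 192.5]
0.084 21.5 [185.8 209.9 222.  190.5]
0.086 17 [192.  210.5 222.  195.2]
0.086 18.5 [189.4 209.6 221.3 193.1]
0.086 20 [186.9 208.7 220.5 191. ]
0.086 21.5 [184.3 207.8 219.8 188.9]
0.088 17 [190.7 208.7 220.1 193.8]
0.088 18.5 [188.1 207.7 219.2 191.6]
0.088 20 [185.5 206.7 218.4 189.4]
0.088 21.5 [182.9 205.8 217.6 187.3]
0.09 17 [189.4 206.9 218.2 192.4]
0.09 18.5 [186.8 205.8 217.2 190.2]
0.09 20 [184.1 204.8 216.3 188. ]
0.09 21.5 [181.5 203.8 215.5 185.7]
18.486900023841038 [0.32265727 0.08826078 0.00078185] [-0.11063334 -1.12237191  1.67520615  0.84051934  0.78185307]
```

Emit:
servo_tool([
  [[-8,22,0,0],[-12,35,0,0],[-12,35,0,0],[-12,35,0,0],[-12,35,0,0],[-12,35,0,0],[-12,35,0,0],[-12,35,0,0],[-12,35,0,0],[-12,35,0,0]],
])

```text
t: 19.58
eef_pos: [0.4472, -0.0502, 0.2094]
ee_rot: [-3.141, 0.002, 0.334]
force: [0.9, -0.2, -1.9]
width: 0.0253
gripper_force: 40.0
```

Emit:
servo_tool([
  [[-12,35,0,0],[-12,35,0,0],[-12,35,0,0],[-12,35,0,0],[-12,35,0,0],[-12,35,0,0],[-12,35,0,0],[-10,30,0,0],[-4,12,0,0],[0,0,0,0]],
])

```text
t: 20.42
eef_pos: [0.4489, -0.3539, 0.2081]
ee_rot: [-3.139, 0.003, 0.331]
force: [0.9, 0.1, -1.4]
width: 0.0256
gripper_force: 40.0
```

Emit:
servo_tool([
  [[0,0,0,0],[0,0,0,0],[0,0,0,0],[0,0,0,0],[0,0,0,0],[0,0,0,0],[0,0,0,0],[0,0,0,0],[0,0,0,0],[0,0,0,0]],
])

```text
t: 21.25
eef_pos: [0.4501, -0.3516, 0.2105]
ee_rot: [-3.142, -0.0, 0.334]
force: [0.8, -0.3, -2.0]
width: 0.0254
gripper_force: 40.0
```

```bash
python3 - <<'E'
from h import *
im=save('wrist','w8.png'); c=eyes.calibration('wrist'); np.save('c8.npy',c,allow_pickle=True)
s=telemetry.get_state(); print(s['t'],s['eef_pos'],s['ee_rot'],s['width'],s['force'],s['moment'])
cv2.imwrite('pics/w8c.png',cv2.resize(im[20:220,160:420,::-1],None,fx=3,fy=3,interpolation=cv2.INTER_CUBIC))
E
```

```text
21.3 [ 0.45011067 -0.35167993  0.21046464] [-3.14158586e+00  5.51714816e-06  3.34148298e-01] 0.025570676565918188 [ 0.32081365 -0.72285254 -1.00957803] [-0.03481805 -0.02381165 -0.03246008]
```

View pics/w8c.png

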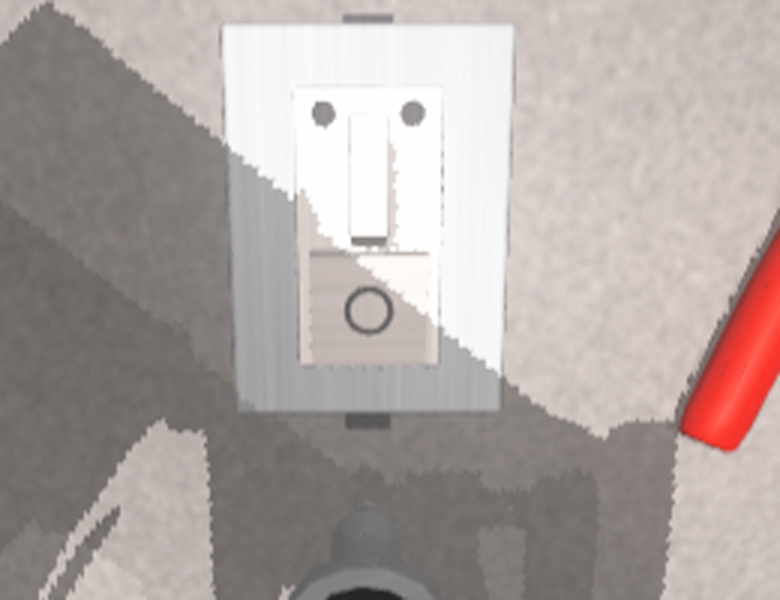

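The bracket sits centred and square on the block, with the ring at full-image (283,123.7). The probe tip is at (281.3,187.7).

```bash
python3 - <<'E'
from probe import *
c=np.load('c8.npy',allow_pickle=True).item(); tcp=np.array([.4501,-.3517,.2105]); y=.334
X=np.array([np.cos(y),np.sin(y),0]);Y=np.array([np.sin(y),-np.cos(y),0])
sp=ray('wrist',(283,123.7),.0468,c)[0]; print('spot',sp, 'rel tcp',(sp-tcp)@X,(sp-tcp)@Y)
e=np.array([.5244,-.3270,.0468]); print('kin rel',(e-tcp)@X,(e-tcp)@Y)
for th in (18.5,19.5): 
  for g in (.087,.088): m,t=model(c,tcp,y,(np.radians(th),g,0)); print(th,g,m,(t-tcp)@X,t[2])
print('tip y',(ray('wrist',(281.3,189),.146,c)[0]-tcp)@Y)
E
```

```text
spot [ 0.52374139 -0.32682327  0.0468    ] rel tcp 0.0777270627668524 0.0006394541798130128
kin rel 0.07829134597094203 0.0010223238519442117
18.5 0.087 [188.84191638 208.65215188 220.22768506 192.43929938] 0.027605505107243033 0.14699584199706064
18.5 0.088 [188.17788005 207.71046847 219.21520925 191.7126255 ] 0.027922809763648082 0.14604751834185445
19.5 0.087 [187.12951184 208.01690336 219.69950183 191.00394515] 0.029041196753338085 0.14749019027498045
19.5 0.088 [186.44883637 207.05009184 218.66210169 190.25845849] 0.029375003612571855 0.1465475487838883
tip y -0.0009600622058314363
```

Emit:
servo_tool([
  [[15,0.5,0,0],[16,0.5,0,0],[15,0.4,0,0],[0,0,20,0],[0,0,30,0],[0,0,25,0],[0,0,12,0],[0,0,3,0],[0,0,0,0],[0,0,0,0]],
])

```text
t: 22.13
eef_pos: [0.4953, -0.338, 0.1212]
ee_rot: [3.141, -0.0, 0.335]
force: [0.6, 0.4, -0.7]
width: 0.0257
gripper_force: 40.0
```

Emit:
servo_tool([
  [[0,0,0,0],[0,0,0,0],[0,0,0,0],[0,0,0,0],[0,0,0,0],[0,0,0,0],[0,0,0,0],[0,0,0,0],[0,0,0,0],[0,0,0,0]],
])

```text
t: 22.97
eef_pos: [0.494, -0.3379, 0.1204]
ee_rot: [-3.142, 0.0, 0.334]
force: [-0.4, 0.4, -1.4]
width: 0.0253
gripper_force: 40.0
```

```bash
python3 - <<'E'
from h import *
im=save('wrist','w9.png'); c=eyes.calibration('wrist'); np.save('c9.npy',c,allow_pickle=True)
fs=[]
for _ in range(6): s=telemetry.get_state(); fs.append(np.r_[s['force'],s['moment']]); eyes.grab_frame('side')
print(s['t'],s['eef_pos'],s['ee_rot'],np.mean(fs,0))
cv2.imwrite('pics/w9c.png',cv2.resize(im[100:250,190:390,::-1],None,fx=4,fy=4,interpolation=cv2.INTER_CUBIC))
E
```

```text
23.2667 [ 0.49402401 -0.33790945  0.12043261] [-3.14156881e+00  5.05041954e-05  3.34172908e-01] [-0.09850595 -0.02484661 -1.97325266 -0.06308493  0.00348318 -0.01145334]
```

View pics/w9c.png

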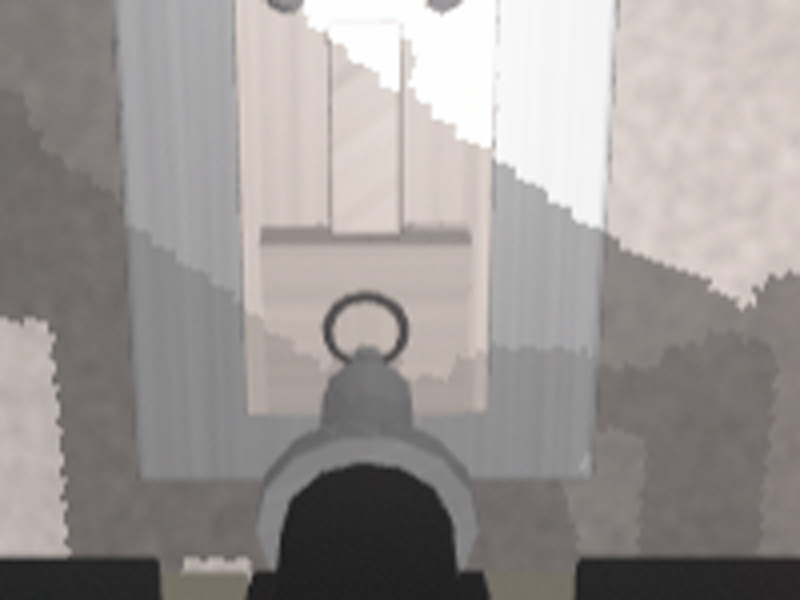

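The tip end is at full-image (281.75,186.5), just short of the ring's centre at (281.5,181.75), and the two are laterally aligned.

```bash
python3 - <<'E'
from probe import *
c=np.load('c9.npy',allow_pickle=True).item(); tcp=np.array([.4940,-.3379,.1204]); y=.334
X=np.array([np.cos(y),np.sin(y),0]);Y=np.array([np.sin(y),-np.cos(y),0])
sp=ray('wrist',(281.5,181.75),.0468,c)[0]; print('spot',sp,(sp-tcp)@X,(sp-tcp)@Y)
for th,g in ((18.5,.088),(19,.088),(19.5,.0875),(20,.087),(19,.087)):
    m,t=model(c,tcp,y,(np.radians(th),g,0)); print(th,g,np.round(m,1),(t-tcp)@X,t[2]-.0468,proj(c,[t]))
t=tcp+.029*X; t[2]=.0565; print((ray('wrist',(281.75,187.5),.057,c)[0]-tcp)@Y)
E
```

```text
spot [ 0.5246975  -0.32641761  0.0468    ] 0.032765325948744026 -0.0007844637698052118
18.5 0.088 [188.2 207.7 219.2 191.7] 0.027922809763648082 0.009147518341854462 [[282.52226238 190.16018165]]
19 0.088 [187.3 207.3 218.9 191. ] 0.028649997592229814 0.009394365347260118 [[282.52508343 189.28012892]]
19.5 0.0875 [186.8 207.5 219.1 190.6] 0.029208100182954933 0.01011886952943438 [[282.52922366 188.74044949]]
20 0.087 [186.2 207.7 219.4 190.3] 0.029755752469333152 0.010846741991625962 [[282.5333798  188.21125967]]
19 0.087 [188.  208.3 219.9 191.7] 0.028324429437772677 0.010339883922859429 [[282.52768695 189.95182072]]
-0.0005880618527841306
```

Emit:
servo_tool([
  [[0.7,0,2,0],[0.7,0,2,0],[0.7,0,2,0],[0.7,0,2,0],[0.7,0,2,0],[0.5,0,1.3,0],[0,0,0,0],[0,0,0,0],[0,0,0,0],[0,0,0,0]],
])

```text
t: 24.15
eef_pos: [0.4977, -0.3366, 0.1093]
ee_rot: [-3.142, 0.0, 0.334]
force: [-2.0, -0.9, 0.9]
width: 0.0253
gripper_force: 40.0
```

```bash
cat > rd.py <<'E'
from h import *
fs=[];ps=[]
for _ in range(10): s=telemetry.get_state(); fs.append(np.r_[s['force'],s['moment']]); ps.append(s['eef_pos']); eyes.grab_frame('side')
f=np.mean(fs,0)-np.array([-.1,-.02,-1.97,-.063,.003,-.011]); y=.334
print(s['t'],np.mean(ps,0),s['ee_rot'],'df',f,'fx',f[0]*np.cos(y)+f[1]*np.sin(y))
E
python3 rd.py
```

```text
24.6 [ 0.49774109 -0.33660485  0.10923081] [-3.14156863e+00  4.58375768e-05  3.34153340e-01] df [-1.47903673 -0.29052322  2.51387996  0.0395694   0.58429514  0.0365008 ] fx -1.492543754620556
```

Emit:
servo_tool([
  [[0.4,0,1,0],[0.4,0,1,0],[0.3,0,0.9,0],[0,0,0,0],[0,0,0,0],[0,0,0,0],[0,0,0,0],[0,0,0,0],[0,0,0,0],[0,0,0,0]],
])

```text
t: 25.48
eef_pos: [0.4988, -0.3362, 0.1063]
ee_rot: [-3.142, 0.0, 0.334]
force: [-2.4, 0.0, 2.4]
width: 0.0254
gripper_force: 40.0
```

```bash
python3 rd.py; python3 - <<'E'
from h import *
im=save('wrist','w10.png'); c=eyes.calibration('wrist'); np.save('c10.npy',c,allow_pickle=True)
cv2.imwrite('pics/w10c.png',cv2.resize(im[100:250,190:390,::-1],None,fx=4,fy=4,interpolation=cv2.INTER_CUBIC))
E
```

```text
25.9333 [ 0.49880512 -0.33622971  0.10625623] [-3.14153239e+00  8.57679453e-05  3.34174798e-01] df [-2.79692718 -0.29131238  3.78464008 -0.15741299  1.06410506  0.05071065] fx -2.7378644509047203
```

View pics/w10c.png

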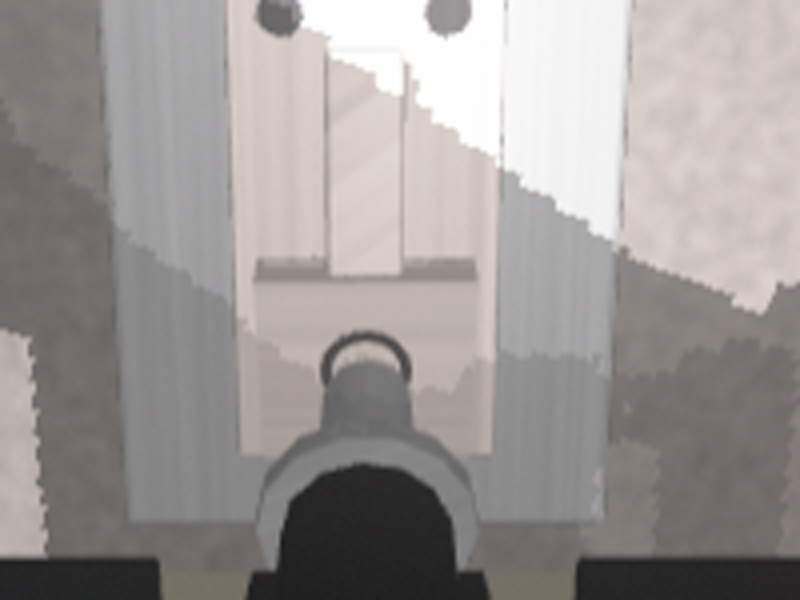

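The nose covers the lower half of the ring and stays laterally centred on it. Force puts the tip about 7 mm in and geometry about 5 mm, so I'll ease off the small sideways load.

Emit:
servo_tool([
  [[-0.3,0,0.1,0],[0,0,0,0],[0,0,0,0],[0,0,0,0],[0,0,0,0],[0,0,0,0],[0,0,0,0],[0,0,0,0],[0,0,0,0],[0,0,0,0]],
])

```text
t: 26.87
eef_pos: [0.4987, -0.3363, 0.1062]
ee_rot: [3.142, -0.0, 0.334]
force: [-2.5, -0.5, 1.7]
width: 0.0253
gripper_force: 40.0
```

```bash
python3 rd.py
```

```text
27.3167 [ 0.49862667 -0.33633083  0.10618468] [ 3.14151954e+00 -4.29715645e-05  3.34224477e-01] df [-1.86516496 -0.04132104  3.55592771  0.09895798  0.73020602  0.00781585] fx -1.7756394012749637
```

```bash
python3 -c "
from h import *
print(ticket.job_done())"
```

```text
the job is handed in; nothing more can be done
None
```

I handed the job in at about 27 s: the bracket sits flat and centred on the block, and the probe is held on the ringed spot, about square (estimated tilt 19–20° for the 20° face), with the tip about 6 mm in by force (5 mm by geometry).

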